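# Set up the brine doser for a five-tin tray

## Robot

A 6-joint arm with a two-finger parallel gripper is mounted at the origin on the work surface. World frame = base frame: x ahead of the robot, y to its left, z up, the work surface at z = 0. Lengths are in mm, angles in rad, forces in N, time in s.
With the tool pointing down it reaches from about 350 to 775 mm from the base axis. Payload 7.3 kg.
Tool frame: the origin (TCP) lies on the centre line of the jaws, within the pads' length; the fingertips stand 22 mm ahead of it and the grasp point (between the pads) lies 3 mm ahead of it; z points along the fingers, y is the direction in which the jaws open and shut (so a half turn about z gives the same grasp; the last joint's range is limited). The gripper opens to 92 mm and grips with 3 to 60 N. Pads are 19 mm wide; open, the fingers measure 130 mm over their backs; the gripper's body (75 mm by 190 mm) begins 47 mm behind the grasp point.
Start: joints at [-1.265, 0.342, 1.524, -0, 1.275, -0.146], TCP at [229.231, -472.33, 248.741] pointing down, gripper open.
Joint ranges: [-2.53, 2.53], [-0.77, 2.02], [0.04, 2.7], [-1, 4.14], [0.28, 2.66], [-3.11, 3.11]. Speed limits (rad/s): [2.57, 2.57, 3.14, 3.14, 3.14, 3.14].

## Interface

Orientations are given as [roll, pitch, yaw] about the fixed x, y, z axes, in that order (R = Rz(yaw) Ry(pitch) Rx(roll)).
In Python, from plant import get_obs, capture, bot, spot_in gives the robot as it stands.
- The arm moves only by the shell command python3 -m handwheel 'ROWS' [OPENING]. ROWS is JSON, a list of rows, each a list of 2 entries, a list of its own where there are three numbers: the shift along the world's x, y, z in mm, then the turn, a rotation vector about the world's x, y, z in rad. In form: [[[x, y, z], [wx, wy, wz]], ...]. A call has 1 to 12 rows; each row shifts and turns the commanded pose from where the row before left it; what a row does not reach is not made up. A row lasts 1/8 s, in which the tool goes at most 62.5 mm and 10.7 degrees, less where a joint would pass 70% of its speed; a pose out of reach is approached as far as the arm can. A call is refused whole if a number of a shift passes 62.5 or a number of a turn 0.188, either way. A call with a gripper value outside its range is refused whole. OPENING is the closure, from 0 (fully open) to 1 (shut), set as the call begins (- or left out, the last holds). The fingers move at their own pace and stop on an object; the grip force is fixed at half the most. Time passes only in rows, so rows that do not move let the fingers close. It gives the time, the measured TCP pose, the force and the opening at its end, in the units of the state.
- get_obs(): the state, without advancing time (a new reading comes with each control period).
- capture(name): name is "scene" or "top" or "wrist"; returns a dict with "img" (400x640x3 uint8, red, green, blue), "fx", "fy", "cx", "cy" (pixels), "cam_to_world" (4x4, takes a point from camera to world coordinates). Camera axes: x right, y up, looking along -z (the intrinsics and any distortion apply to the point x, -y, -z); pixel columns grow to the right and rows downward; lengths in mm; the calibration is good to about 2 mm. The wrist camera is an equidistant fisheye: a pixel r from the principal point sees the ray r / f radians off the axis. A picture is of the moment at which its call begins. There is no depth.
- bot.close_job(): hands the job in, once; it reports no verdict.
Trained networks look in the newest picture that a camera, given by its name, has taken for a name from the list of things; names that differ only in an ending like _2 or _b are one class to them, and where a whole thing is asked for, a point or a joint stands for the part that bears it (a point fixed in the world has none). Each returns a list of dicts, best first, with "score" (0 to 1); they miss things now and then, are a little off and sometimes report something else, mostly with a low value. They report only what shows in the picture. A call takes as long as a camera call. They do not tell look-alikes from the thing itself.
- spot_in(thing, camera): "xyz" ([x, y, z] in mm, in the coordinates of the camera as it stood for that picture, good to about 4 mm: the middle of the surface that is visible of it).
The state is a dict: "time": time; "joint_positions": joint angles; "dq": joint speeds; "tau": joint torques, N m; "tool_pos": TCP position; "tcp_rot": TCP orientation; "contact_force": force on the tool from outside, world axes, zero at the start; "moment": the same for the moment, N m; "grip_width": finger opening in mm.
Only numpy, scipy, OpenCV 4.12 (cv2) and the standard library are available. Lean on these libraries where they do the work, as an engineer would, in place of code of your own. Each camera call takes 0.05 s, during which the arm holds its last target. There are 200 camera calls.

## Task

Set up the brine doser for the next tray of tins. Turn the knurled stop collar up the dosing pump's threaded rod until its top face is level with the middle of the pale groove in the rod, and step the tin counter with its push button, pressing no harder than it needs, until the face with five pips lies uppermost. Do not turn the drum by hand, and leave the other things on the bench where they are.

Things in the scene. Friction and masses are not known exactly. Their poses are not given: they have to be found in the camera images.
- counter: tin counter, fixed to the bench: white housing 100 mm (x) by 130 mm (y), 56 mm high, on a dark foot plate 120 by 140 mm. Origin: centre of its underside, z up. On its top the round black push button stands at (0, -36) mm and a white six-sided number drum looks out of an opening (60 by 40 mm) at (0, +28) mm
- button_top (a point): centre of the push button's top face (moves with the button): a black round cap, 26 mm across, standing 24 mm out of the housing top (80 mm above the bench) when free. It moves straight down
- step_button (a joint): how far the button is pressed, in m: 0 free, rubber stop from 0.014 (5 N/mm), end 0.020. Springs back, 2 N free to 4 N at the stop, but from 4 mm down it first pushes the ratchet over a hump of 8 to 10 N; only past 11 mm has the drum clicked on, a press given up earlier lets it fall back. One number a full press; the button must rise fully before the next counts. Over 40 N is too hard
- number_drum (a joint): angle of the number drum in rad about its level axis (counter's y). Hexagonal, 48 mm across flats, 26 mm wide, axis 36 mm above the bench, 1 to 6 black pips on its six flats. At n x 1.0472 the flat with n pips is uppermost (0: six, 5.236: five; whole turns more show the same). A full press adds 1.0472; it cannot step back. A detent holds it. It starts on six, one, two or three
- five_face (a point): middle of the drum's flat that carries five pips (turns with the drum)
- read_point (a point): where the middle of the uppermost flat lies, 60 mm above the bench, between two small black index bars on the housing
- pump: dosing pump, fixed to the bench: grey aluminium block 110 mm (x) by 130 mm (y), 30 mm high, with a pipe stub out of each y side (to 95 mm from the centre, 32 mm thick there). Origin: centre of its underside, z up. A dark flange (52 mm across, its top 36 mm above the bench) and then a dark upright threaded rod, 12 mm thick, up to 106 mm above the bench, stand on its centre
- stop_mark (a point): on the rod's axis at the middle of the pale groove round the rod (4 mm wide, 90 mm above the bench)
- collar_top (a point): centre of the top face of the knurled steel stop collar on the rod. Collar: 38 mm across, 18 mm high, its underside 18 mm below this point. At the start its top stands 5 to 10 mm below the groove
- stop_collar (a joint): turn of the collar on the rod in rad, growing anticlockwise seen from above, which raises it: 16 mm a full turn (2.55 mm a rad). Its top is level with the groove's middle at 5.50; the thread ends at 0 and 9.4. It turns stiffly (0.04 N m) and stays where it is left
- sample_cup: loose white plastic cup, 66 mm across, 55 mm high, origin under its centre; leave it
- culture_jar: loose jar with white cap, 52 mm across, 75 mm high, origin under its centre; leave it
- tin_lid: loose brass tin lid lying flat, 170 mm across, 9 mm high, origin under its centre; leave it
- scrub_brush: loose flat brush with a wooden handle lying on the bench near the robot; leave it
- pump_wrench: loose flat steel wrench, 160 mm long, lying on the bench; leave it
- pipe_gasket: loose black rubber ring lying flat, 60 mm across, 8 mm high; leave it
Not all that is in view belongs to the job. Leave any yellow look-alike of the counter alone. Leave any orange look-alike of the pump alone.

How it is judged (in metres and radians):
At the end, for the whole second after the job is handed in: The flat with five pips lies uppermost (its middle within 4 mm of the read point), the button is back up (within 2 mm), and the collar's top is within 2 mm of the groove's middle (distance between five_face and read_point below 0.004 m and value of joint step_button below 0.002 m and z of collar_top in the frame of stop_mark between -0.002 and 0.002 m); the robot touches nothing.
It fails at once if the button is pressed with more than 40 N (contact force between the fingers and step_button above 40 N).
It fails at once if the drum is pushed by hand instead of with its button (contact force between any of the fingers, the arm and number_drum above 1 N).
It fails at once if another thing on the bench is moved by more than 30 mm (distance of any of sample_cup, culture_jar, tin_lid, scrub_brush, pump_wrench, pipe_gasket from where it was at the start of the episode above 0.03 m).
It also fails if it takes over 67 s, if anything falls off the work surface, if the arm or the gripper's body presses on something with over 40 N, if the wrist force passes 120 N, or if a joint passes its speed limit or range.

## Working session

There is one attempt and no reset: what is moved stays moved. The work goes in short steps, Python scripts to look and compute and a shell command to move; the robot and the scene stay as the last step left them, time stands still between calls to the robot, and variables do not carry over. Pictures are saved under pics/ and viewed, about 8 in all and at most 12, crops included, and the job is handed in when it is done.

```bash
mkdir -p pics; ls
cat > h.py <<'E'
import numpy as np, cv2
from plant import get_obs, capture, bot, spot_in
def pix2ray(c,u,v):
    T=np.array(c["cam_to_world"]); x=(u-c["cx"])/c["fx"]; y=(v-c["cy"])/c["fy"]
    d=T[:3,:3]@np.array([x,-y,-1.0]); return T[:3,3],d
def atz(c,u,v,z):
    o,d=pix2ray(c,u,v); return o+d*(z-o[2])/d[2]
def proj(c,p):
    T=np.array(c["cam_to_world"]); q=T[:3,:3].T@(np.array(p)-T[:3,3]); x,y,z=q[0],-q[1],-q[2]
    return np.array([c["cx"]+c["fx"]*x/z,c["cy"]+c["fy"]*y/z])
def projf(c,p):
    T=np.array(c["cam_to_world"]); q=T[:3,:3].T@(np.array(p)-T[:3,3]); x,y,z=q[0],-q[1],-q[2]
    r=np.hypot(x,y); t=np.arctan2(r,z)
    return np.array([c["cx"]+c["fx"]*t*x/r,c["cy"]+c["fy"]*t*y/r])
def atzf(c,u,v,z):
    T=np.array(c["cam_to_world"]); x=(u-c["cx"])/c["fx"]; y=(v-c["cy"])/c["fy"]; t=np.hypot(x,y)+1e-9
    d=T[:3,:3]@np.array([np.sin(t)*x/t,-np.sin(t)*y/t,-np.cos(t)]); o=T[:3,3]; return o+d*(z-o[2])/d[2]
E
python3 - <<'E'
from h import *
o=get_obs(); print(o)
for n in ("scene","top"):
    c=capture(n); cv2.imwrite(f"pics/{n}0.png",c["img"][:,:,::-1]); T=np.array(c["cam_to_world"]); print(n,c["fx"],c["cx"],c["cy"],T.round(3).tolist())
    for t in ("counter","button_top","five_face","pump","collar_top","sample_cup","culture_jar","tin_lid","scrub_brush","pump_wrench","pipe_gasket"):
        for r in spot_in(t,n)[:3]:
            print(t,round(r["score"],2),(T@np.r_[r["xyz"],1])[:3].round())
E
```

```text
pics
{'time': 0.0, 'joint_positions': array([-1.26495401e+00,  3.42723301e-01,  1.52505516e+00, -1.48911615e-05,
        1.27537586e+00, -1.45985657e-01]), 'dq': array([ 0.00148983, -0.00033642,  0.00111361,  0.0014975 , -0.00052329,
       -0.00107619]), 'tau': array([ 4.24100808e-04, -4.31242847e+01, -2.44217992e+01,  7.18708523e-02,
        5.59060683e-02, -1.13161075e-04]), 'tool_pos': array([ 229.12649923, -471.9343899 ,  248.03132075]), 'tcp_rot': array([-3.14004553e+00, -2.13084160e-04,  4.51832156e-01]), 'contact_force': array([-0.25012817, -0.95070375, -0.08380638]), 'moment': array([0.01383938, 0.00084898, 0.00396103]), 'grip_width': 91.74792536297348}
scene 411.1858902341812 316.79645261774345 204.35475170278823 [[0.721, -0.511, 0.468, 996.054], [0.693, 0.522, -0.497, -508.956], [0.01, 0.683, 0.731, 862.441], [0.0, 0.0, 0.0, 1.0]]
counter 0.92 [ 210. -316.   54.]
counter 0.67 [ 581. -212.   53.]
button_top 0.57 [ 556. -241.   78.]
button_top 0.46 [ 179. -339.   77.]
button_top 0.21 [642. -40.  55.]
five_face 0.73 [ 203. -283.   58.]
five_face 0.52 [ 577. -181.   56.]
pump 
[... 344 characters left out ...]
.]
pump_wrench 0.66 [592. 179.  29.]
pipe_gasket 0.63 [386. 346.   5.]
top 401.463032120463 326.6042113087739 200.36334944389964 [[0.01, 0.992, -0.13, 353.549], [-1.0, 0.01, 0.002, 16.717], [0.003, 0.13, 0.992, 1160.174], [0.0, 0.0, 0.0, 1.0]]
counter 0.78 [ 235. -283.   13.]
counter 0.64 [ 555. -191.   58.]
button_top 0.6 [ 554. -228.   73.]
five_face 0.7 [ 564. -162.   56.]
pump 0.95 [580. 194.  30.]
pump 0.61 [226. 389.  30.]
collar_top 0.49 [225. 392.  74.]
collar_top 0.45 [584. 200.  81.]
sample_cup 0.69 [493.  12.  12.]
culture_jar 0.89 [627. -26.  73.]
tin_lid 0.89 [799.  -4.   5.]
scrub_brush 0.97 [378. -25.  16.]
pump_wrench 0.74 [ 391. -369.    4.]
pipe_gasket 0.62 [385. 353.   8.]
```

View pics/scene0.png

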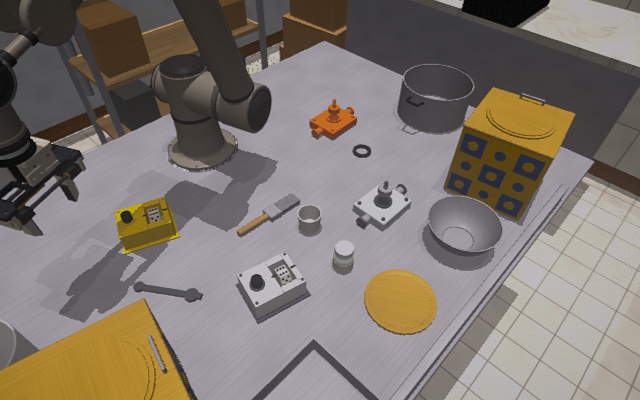

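View pics/top0.png

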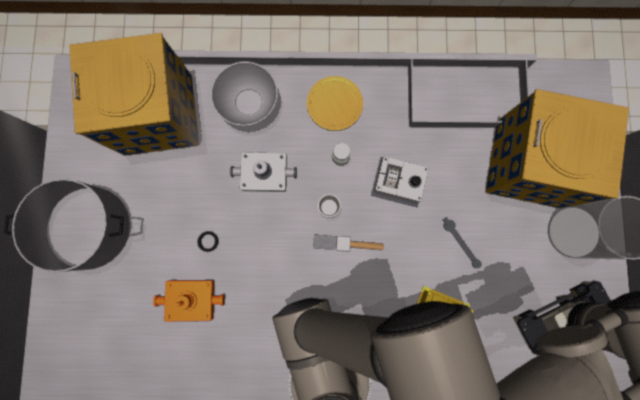

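The scene shows the white counter (button at about 257,282 and drum at 283,272) and the white-grey pump (collar at about 383,200). The yellow and orange look-alikes are near the base. I'll zoom in on both.

Run:
```python
import cv2,numpy as np
s=cv2.imread("pics/scene0.png");t=cv2.imread("pics/top0.png")
def z(i,x,y): return cv2.resize(i[y:y+75,x:x+100],None,fx=4,fy=4,interpolation=cv2.INTER_CUBIC)
a=np.vstack([np.hstack([z(s,225,247),z(s,335,165)]),np.hstack([z(t,355,145),z(t,215,135)])])
cv2.imwrite("pics/zoom0.png",a)
```

```text
(no output)
```

View pics/zoom0.png

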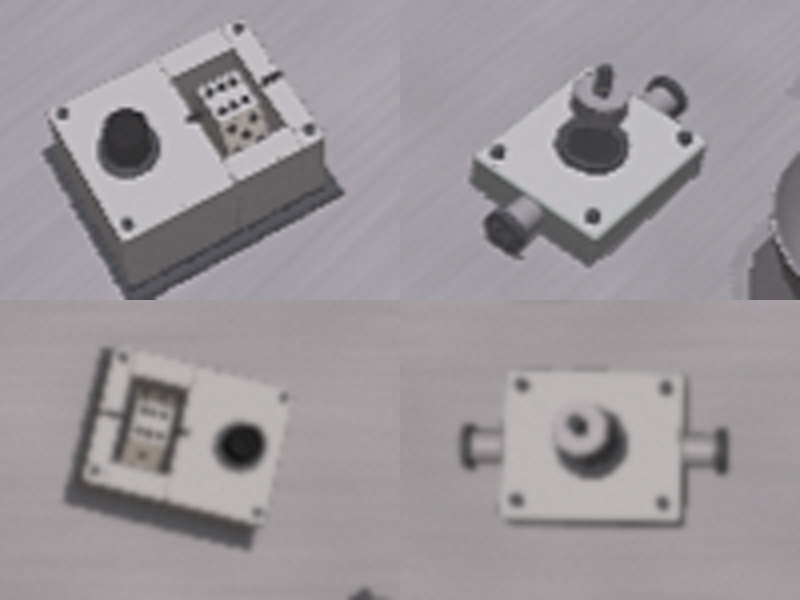

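Zooms: the drum has six pips uppermost with five on the far (+x) side, so it needs 5 presses. I'll compute the positions next.

Run:
```python
from h import *
s=capture("scene");t=capture("top")
S=lambda x,y,ox,oy:(ox+x/4-.4,oy+y/4-.4)
print("button top",atz(t,*S(242,145,355,145),80),"scene",atz(s,*S(128,122,225,247),80))
print("rod top",atz(t,*S(577,125,215,135),106),"scene",atz(s,*S(204,70,335,165),106))
print("block c",np.mean([atz(t,*S(x,y-300,215,135),30) for x,y in((110,372),(285,374),(282,522),(103,518))],0)+0)
print("scr c",np.mean([atz(t,*S(x,y-300,215,135),30) for x,y in((122,384),(266,387),(263,503),(116,500))],0))
P=[atz(t,*S(x,y-300,215,135),30) for x,y in((122,384),(266,387),(263,503),(116,500))]
d=P[1]-P[0]+P[2]-P[3];print("pump y ang",np.arctan2(-d[1],-d[0]))
print("scene scr",np.mean([atz(s,*S(x-400,y,335,165),30) for x,y in((497,152),(593,216),(686,138),(580,75))],0))
C=[atz(t,*S(x,y-300,355,145),56) for x,y in((123,357),(285,397),(257,512),(95,470))]
print("counter c",np.mean(C,0)); d=C[0]-C[1]+C[3]-C[2];print("counter yaw",np.arctan2(d[1],d[0])-np.pi/2)
Cs=[atz(s,*S(x,y,225,247),56) for x,y in((62,114),(127,224),(309,129),(238,29))];print("scene",np.mean(Cs,0))
```

```text
button top [ 550.88520526 -226.46291537   80.        ] scene [ 553.31259328 -230.43229903   80.        ]
rod top [585.39120163 -70.59921328 106.        ] scene [586.76174439 192.28005607 106.        ]
block c [583.89993646 196.76224987  30.        ]
scr c [585.94169395 199.1566326   30.        ]
pump y ang 1.5600766404888955
scene scr [583.67309074 195.71310871  30.        ]
counter c [ 562.91561411 -195.61077779   56.        ]
counter yaw -0.24279658689292627
scene [ 563.07852824 -198.85354003   56.        ]
```

```bash
python3 -m handwheel '[[[40,30,0],[0,0,0.11]],[[40,30,0],[0,0,0.11]],[[40,30,0],[0,0,0.11]],[[40,30,0],[0,0,0.11]],[[40,30,0],[0,0,0.11]],[[40,30,0],[0,0,0.11]],[[40,30,0],[0,0,0.11]],[[44,32,0],[0,0,0.11]],[[0,0,-40],[0,0,0]],[[0,0,-40],[0,0,0]],[[0,0,0],[0,0,0]],[[0,0,0],[0,0,0]]]' 1
python3 - <<'E'
from h import *
w=capture("wrist"); cv2.imwrite("pics/w1.png",w["img"][:,:,::-1]);T=np.array(w["cam_to_world"]);print(w["fx"],w["cx"],w["cy"],T.round(2).tolist())
for t in("button_top","five_face","counter"):
    for r in spot_in(t,"wrist")[:2]: print(t,round(r["score"],2),(T@np.r_[r["xyz"],1])[:3].round(1))
print(projf(w,[553,-230,80]))
E
```

```text
time: 2.8
tool_pos: [553.9, -230.9, 170.3]
tcp_rot: [3.139, 0.001, 1.332]
contact_force: [0.7, -0.0, -0.2]
grip_width: 0.1
309.70691628693146 322.4763677025051 199.74343930262296 [[0.97, 0.23, 0.06, 570.74], [-0.24, 0.93, 0.27, -159.22], [0.0, -0.27, 0.96, 306.54], [0.0, 0.0, 0.0, 1.0]]
five_face 0.86 [ 565.5 -168.7   62. ]
counter 0.96 [ 559.  -195.    58.7]
[321.56227981 210.44121773]
```

View pics/w1.png

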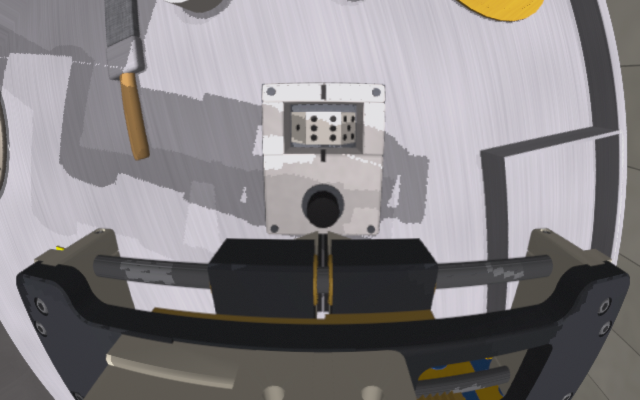

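The button is at about (323,208), where I predicted it (321.6,210), and six is uppermost. I'll press step by step.

```bash
python3 -m handwheel '[[[0,0,-30],[0,0,0]],[[0,0,-30],[0,0,0]],[[0,0,-6],[0,0,0]],[[0,0,0],[0,0,0]],[[0,0,0],[0,0,0]]]'
python3 -m handwheel '[[[0,0,-3],[0,0,0]],[[0,0,-3],[0,0,0]],[[0,0,-3],[0,0,0]],[[0,0,0],[0,0,0]]]'
python3 -m handwheel '[[[0,0,-2],[0,0,0]],[[0,0,-2],[0,0,0]],[[0,0,0],[0,0,0]]]'
```

```text
time: 3.62
tool_pos: [554.1, -230.8, 104.3]
tcp_rot: [3.139, 0.001, 1.332]
contact_force: [-0.2, -0.3, 0.4]
grip_width: 0.8
time: 4.12
tool_pos: [554.0, -230.8, 94.5]
tcp_rot: [3.139, 0.001, 1.332]
contact_force: [1.6, -2.1, 4.2]
grip_width: 0.4
time: 4.5
tool_pos: [553.3, -230.4, 89.6]
tcp_rot: [3.141, 0.0, 1.332]
contact_force: [1.5, -1.5, 3.0]
grip_width: 0.3
```

Force is back to 3 N at about 12.4 mm, which means it's past the hump. I'll go 1 mm more, release, and check the drum.

```bash
python3 -m handwheel '[[[0,0,-1],[0,0,0]],[[0,0,0],[0,0,0]]]'
python3 -m handwheel '[[[0,0,6],[0,0,0]],[[0,0,7],[0,0,0]],[[0,0,7],[0,0,0]],[[0,0,0],[0,0,0]],[[0,0,0],[0,0,0]]]'
python3 - <<'E'
from h import *
w=capture("wrist"); cv2.imwrite("pics/w2.png",cv2.resize(w["img"][70:245,230:420,::-1],None,fx=3,fy=3))
E
```

```text
time: 4.75
tool_pos: [553.3, -230.4, 88.7]
tcp_rot: [3.141, 0.0, 1.332]
contact_force: [1.1, -1.2, 4.5]
grip_width: 0.4
time: 5.38
tool_pos: [552.9, -230.1, 108.4]
tcp_rot: [-3.141, -0.0, 1.332]
contact_force: [0.1, -0.2, -0.3]
grip_width: 0.4
```

View pics/w2.png

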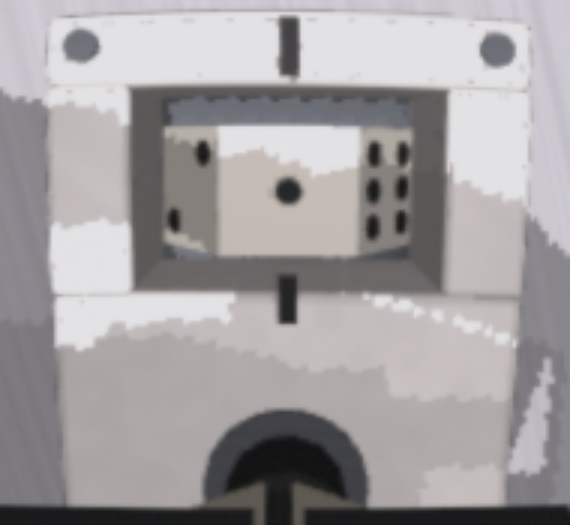

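The one-pip flat is now uppermost, so it counted. Four more presses.

```bash
python3 -m handwheel '[[[0,0,-7],[0,0,0]],[[0,0,-5],[0,0,0]],[[0,0,-4],[0,0,0]],[[0,0,-4],[0,0,0]],[[0,0,0],[0,0,0]],[[0,0,0],[0,0,0]]]'
python3 -m handwheel '[[[0,0,7],[0,0,0]],[[0,0,7],[0,0,0]],[[0,0,6],[0,0,0]],[[0,0,0],[0,0,0]],[[0,0,0],[0,0,0]]]'
python3 -m handwheel '[[[0,0,-7],[0,0,0]],[[0,0,-5],[0,0,0]],[[0,0,-4],[0,0,0]],[[0,0,-4],[0,0,0]],[[0,0,0],[0,0,0]],[[0,0,0],[0,0,0]]]'
python3 -m handwheel '[[[0,0,7],[0,0,0]],[[0,0,7],[0,0,0]],[[0,0,6],[0,0,0]],[[0,0,0],[0,0,0]],[[0,0,0],[0,0,0]]]'
python3 -m handwheel '[[[0,0,-7],[0,0,0]],[[0,0,-5],[0,0,0]],[[0,0,-4],[0,0,0]],[[0,0,-4],[0,0,0]],[[0,0,0],[0,0,0]],[[0,0,0],[0,0,0]]]'
python3 -m handwheel '[[[0,0,7],[0,0,0]],[[0,0,7],[0,0,0]],[[0,0,6],[0,0,0]],[[0,0,0],[0,0,0]],[[0,0,0],[0,0,0]]]'
python3 - <<'E'
from h import *
w=capture("wrist"); cv2.imwrite("pics/w3.png",cv2.resize(w["img"][70:245,230:420,::-1],None,fx=2,fy=2))
E
```

```text
time: 6.18
tool_pos: [553.3, -230.4, 88.8]
tcp_rot: [3.141, 0.0, 1.332]
contact_force: [0.7, -0.7, 3.1]
grip_width: 0.4
time: 6.8
tool_pos: [553.0, -230.2, 108.5]
tcp_rot: [-3.141, -0.0, 1.332]
contact_force: [-0.8, 0.7, -0.2]
grip_width: 0.5
time: 7.55
tool_pos: [553.3, -230.4, 88.8]
tcp_rot: [3.141, 0.0, 1.332]
contact_force: [0.4, -1.2, 3.2]
grip_width: 0.4
time: 8.18
tool_pos: [553.0, -230.2, 108.5]
tcp_rot: [-3.141, -0.0, 1.332]
contact_force: [0.3, -0.1, 0.1]
grip_width: 0.5
time: 8.93
tool_pos: [553.3, -230.4, 88.8]
tcp_rot: [3.141, 0.0, 1.332]
contact_force: [-0.3, -1.1, 3.3]
grip_width: 0.4
time: 9.55
tool_pos: [553.0, -230.2, 108.5]
tcp_rot: [-3.141, -0.0, 1.332]
contact_force: [-0.4, -0.9, -0.3]
grip_width: 0.2
```

View pics/w3.png

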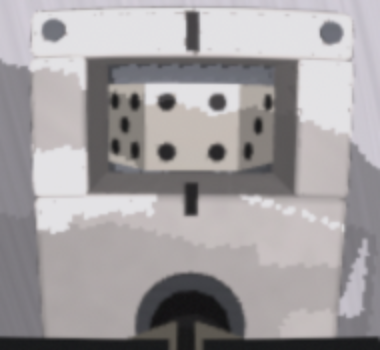

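Four is uppermost, as expected. Last press, then lift and travel to the pump, unwinding the wrist for the long turn.

```bash
python3 -m handwheel '[[[0,0,-7],[0,0,0]],[[0,0,-5],[0,0,0]],[[0,0,-4],[0,0,0]],[[0,0,-4],[0,0,0]],[[0,0,0],[0,0,0]],[[0,0,0],[0,0,0]]]'
python3 -m handwheel '[[[0,0,7],[0,0,0]],[[0,0,20],[0,0,0]],[[0,0,40],[0,0,0]],[[0,0,40],[0,0,0]],[[0,0,0],[0,0,0]],[[0,0,0],[0,0,0]]]'
python3 - <<'E'
from h import *
w=capture("wrist"); cv2.imwrite("pics/w4.png",cv2.resize(w["img"][70:245,230:420,::-1],None,fx=2,fy=2))
E
python3 -m handwheel '[[[3,36,3],[0,0,-0.11]],[[3,36,3],[0,0,-0.11]],[[3,36,3],[0,0,-0.11]],[[3,36,3],[0,0,-0.11]],[[3,36,3],[0,0,-0.11]],[[3,36,3],[0,0,-0.11]],[[3,36,3],[0,0,-0.11]],[[3,36,3],[0,0,-0.11]],[[3,36,0],[0,0,-0.11]],[[3,36,0],[0,0,-0.11]],[[2,36,0],[0,0,-0.11]],[[0,30,0],[0,0,0]]]' 0
python3 -m handwheel '[[[0,0,0],[0,0,0]],[[0,0,0],[0,0,0]]]'
python3 - <<'E'
from h import *
o=get_obs();print(o["joint_positions"])
w=capture("wrist"); cv2.imwrite("pics/w5.png",np.vstack([w["img"][:,:,::-1],]));T=np.array(w["cam_to_world"])
for t in("pump","collar_top","stop_mark"):
    for r in spot_in(t,"wrist")[:2]: print(t,round(r["score"],2),(T@np.r_[r["xyz"],1])[:3].round(1))
for p in([585,196,106],[585,196,80],[585,196,36]):print(projf(w,p))
i=cv2.resize(cv2.imread("pics/w4.png"),None,fx=.6,fy=.6);a=w["img"][:,:,::-1].copy();a[-i.shape[0]:,:i.shape[1]]=i;cv2.imwrite("pics/w5.png",a)
E
```

```text
time: 10.35
tool_pos: [553.4, -230.4, 88.9]
tcp_rot: [3.141, 0.0, 1.332]
contact_force: [0.6, -0.1, 4.2]
grip_width: 0.3
time: 11.1
tool_pos: [552.6, -230.0, 195.1]
tcp_rot: [-3.14, -0.0, 1.332]
contact_force: [0.5, 0.6, -0.7]
grip_width: 0.6
time: 12.65
tool_pos: [584.5, 196.9, 217.9]
tcp_rot: [3.141, 0.003, 0.121]
contact_force: [0.4, 0.4, 0.1]
grip_width: 92.1
time: 12.9
tool_pos: [584.8, 195.1, 218.6]
tcp_rot: [3.141, 0.002, 0.122]
contact_force: [0.6, 0.3, 0.1]
grip_width: 91.6
[ 1.97993806e-01  5.34885786e-01  1.29925495e+00 -5.77686748e-04
  1.30977124e+00  1.64698806e+00]
pump 0.74 [590.5 201.1  29.8]
collar_top 0.92 [588.5 201.6  83.7]
stop_mark 0.66 [587.6 202.5  33.5]
[321.60816866 201.79669112]
[321.65163832 193.8115578 ]
[321.71056009 183.0975988 ]
```

View pics/w5.png

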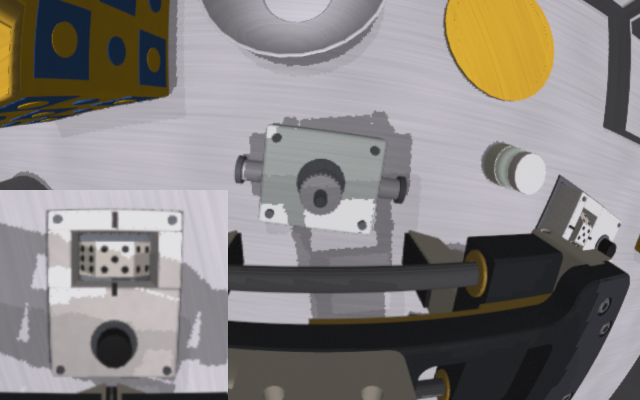

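Inset: five is uppermost and the button is up. The rod tip is at (320,199), about 3 px above where I predicted it, so I'll refine that and estimate the collar height.

Run:
```python
from h import *
w=capture("wrist")
g=cv2.cvtColor(w["img"],cv2.COLOR_RGB2GRAY)[145:225,280:360]
cv2.imwrite("pics/w6.png",cv2.resize(w["img"][145:225,280:360,::-1],None,fx=7,fy=7,interpolation=cv2.INTER_CUBIC))
print(atzf(w,320,199,106),[atzf(w,u,v,30) for u,v in((268.5,139),(275.5,138),(375,150.5),(369.5,226.5),(269.5,213.5))])
print(np.mean([atzf(w,u,v,30) for u,v in((276,138),(375,150.5),(369.5,226.5),(269.5,213.5))],0))
```

```text
[587.6821112  197.25173455 106.        ] [array([625.3858534 , 257.23442501,  30.        ]), array([627.19046641, 249.84249115,  30.        ]), array([626.6503911 , 143.46287314,  30.        ]), array([540.89469299, 135.77628398,  30.        ]), array([542.83052957, 249.43355785,  30.        ])]
[584.40490011 194.49551751  30.        ]
```

View pics/w6.png

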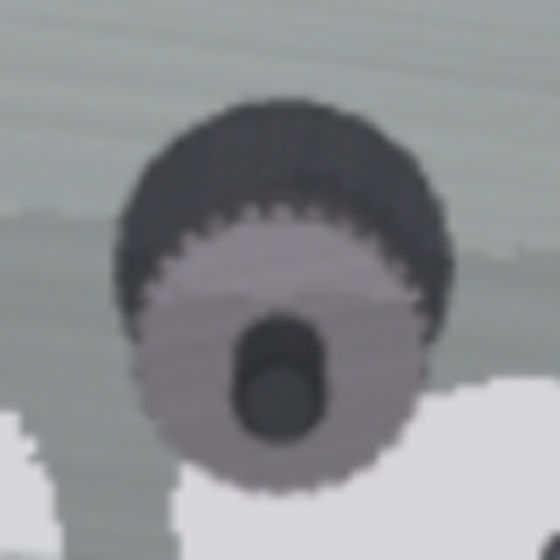

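Rod axis is at about (585.8,197), and the collar top at roughly 84–85. I'll descend around the collar and grip.

```bash
python3 -m handwheel '[[[1,2,-20],[0,0,0]],[[0,0,-40],[0,0,0]],[[0,0,-40],[0,0,0]],[[0,0,-30],[0,0,0]],[[0,0,-11],[0,0,0]],[[0,0,0],[0,0,0]],[[0,0,0],[0,0,0]]]'
python3 -m handwheel '[[[0,0,0],[0,0,0]],[[0,0,0],[0,0,0]],[[0,0,0],[0,0,0]],[[0,0,0],[0,0,0]],[[0,0,0],[0,0,0]],[[0,0,0],[0,0,0]]]' 1
```

```text
time: 14.02
tool_pos: [587.2, 197.8, 80.3]
tcp_rot: [-3.141, -0.003, 0.122]
contact_force: [0.0, -0.3, 0.8]
grip_width: 92.0
time: 14.78
tool_pos: [586.3, 197.4, 78.7]
tcp_rot: [3.141, 0.0, 0.122]
contact_force: [0.2, -2.0, 0.5]
grip_width: 37.2
```

Gripped at 37 mm with only 2 N of side force. Now turn anticlockwise 1.9 rad, rising 4.8 mm.

```bash
python3 -m handwheel '[[[0,0,0.4],[0,0,0.16]],[[0,0,0.4],[0,0,0.16]],[[0,0,0.4],[0,0,0.16]],[[0,0,0.4],[0,0,0.16]],[[0,0,0.4],[0,0,0.16]],[[0,0,0.4],[0,0,0.16]],[[0,0,0.4],[0,0,0.16]],[[0,0,0.4],[0,0,0.16]],[[0,0,0.4],[0,0,0.16]],[[0,0,0.4],[0,0,0.16]],[[0,0,0.4],[0,0,0.16]],[[0,0,0.4],[0,0,0.14]]]'
python3 -m handwheel '[[[0,0,0],[0,0,0]],[[0,0,0],[0,0,0]],[[0,0,0],[0,0,0]]]' 0
```

```text
time: 16.27
tool_pos: [585.4, 197.8, 83.5]
tcp_rot: [-3.14, -0.001, 2.027]
contact_force: [-3.2, 1.1, 1.1]
grip_width: 37.3
time: 16.65
tool_pos: [586.4, 197.6, 83.5]
tcp_rot: [3.141, 0.0, 2.02]
contact_force: [-0.0, 0.2, 0.5]
grip_width: 62.6
```

Now an oblique wrist view to compare the collar with the groove: lift, back off, tilt 40°.

```bash
python3 -m handwheel '[[[0,0,40],[0,0,0]],[[0,0,40],[0,0,0]],[[0,0,10],[0,0,0]],[[14,-29,0],[0.117,0.056,0]],[[14,-29,0],[0.117,0.056,0]],[[14,-29,0],[0.117,0.056,0]],[[14,-29,-15],[0.117,0.056,0]],[[14,-29,-20],[0.117,0.056,0]],[[12,-27,-25],[0.045,0.02,0]],[[0,0,-13],[0,0,0]],[[0,0,0],[0,0,0]],[[0,0,0],[0,0,0]]]'
python3 - <<'E'
from h import *
w=capture("wrist"); 
P=[projf(w,[586,197,z]) for z in(106,90,85)];print(P)
u,v=P[1].astype(int);u=min(max(u,45),595);v=max(v,30)
cv2.imwrite("pics/w7.png",cv2.resize(w["img"][v-30:v+30,u-40:u+40,::-1],None,fx=10,fy=10,interpolation=cv2.INTER_CUBIC));print(u-40,v-30)
E
```

```text
time: 18.15
tool_pos: [668.3, 27.1, 101.9]
tcp_rot: [3.134, -0.697, 2.027]
contact_force: [-0.2, 0.3, 0.6]
grip_width: 91.9
[array([322.85259548,  26.97091288]), array([322.75567431,  42.00752656]), array([322.72696747,  46.49652448])]
282 12
```

View pics/w7.png

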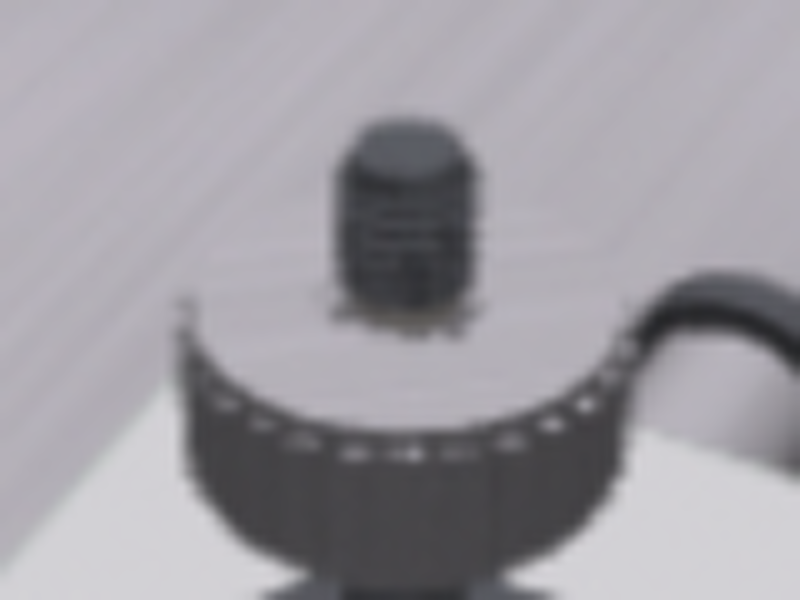

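The collar top meets the rod about 15.7–16.2 mm below the rod tip (the target is 16). About 2 mm of pale groove shows above it, so it is level with the groove's middle. One last check of the scene.

Run:
```python
from h import *
s=capture("scene");cv2.imwrite("pics/s9.png",s["img"][:,:,::-1]);T=np.array(s["cam_to_world"])
for t in("sample_cup","culture_jar","tin_lid","scrub_brush","pump_wrench","pipe_gasket"):
    for r in spot_in(t,"scene")[:1]: print(t,round(r["score"],2),(T@np.r_[r["xyz"],1])[:3].round())
print(get_obs()["contact_force"])
```

```text
sample_cup 0.67 [485. -13.  35.]
culture_jar 0.4 [ 395. -373.    3.]
tin_lid 0.96 [802. -14.   5.]
scrub_brush 0.57 [386. -41.  19.]
pump_wrench 0.95 [ 399. -372.    4.]
pipe_gasket 0.55 [385. 342.   4.]
[-1.05261425 -0.06545903 -0.18905117]
```

View pics/s9.png

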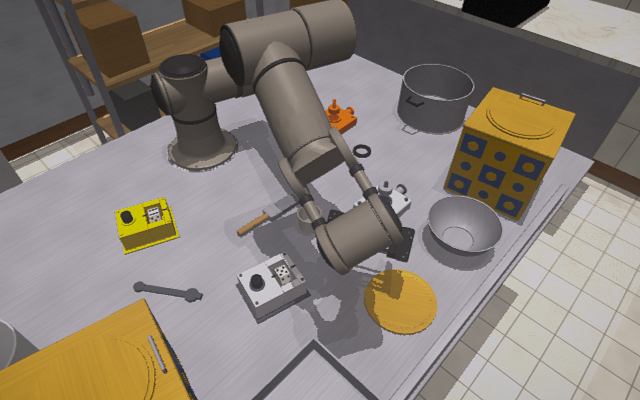

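The button and drum look right, but the arm hides the jar and part of the cup. I'll lift clear and check those before handing in.

```bash
python3 -m handwheel '[[[0,0,30],[0,0,0]],[[0,0,50],[0,0,0]],[[0,0,50],[0,0,0]],[[0,40,50],[0,0,0]],[[0,50,30],[0,0,0]],[[0,50,0],[0,0,0]],[[0,50,0],[0,0,0]],[[0,0,0],[0,0,0]],[[0,0,0],[0,0,0]]]'
python3 - <<'E'
from h import *
for n in("scene","top"):
    s=capture(n);cv2.imwrite(f"pics/{n}9.png",s["img"][:,:,::-1]);T=np.array(s["cam_to_world"])
    for t in("sample_cup","culture_jar","button_top"):
        for r in spot_in(t,n)[:2]: print(n,t,round(r["score"],2),(T@np.r_[r["xyz"],1])[:3].round())
E
```

```text
time: 19.68
tool_pos: [668.1, 214.4, 309.2]
tcp_rot: [3.136, -0.697, 2.024]
contact_force: [0.5, -0.2, -0.1]
grip_width: 91.5
scene sample_cup 0.63 [485.   8.  36.]
scene culture_jar 0.67 [639. -41.  53.]
scene button_top 0.44 [ 180. -341.   74.]
scene button_top 0.42 [ 556. -238.   77.]
top culture_jar 0.72 [626. -26.  73.]
top button_top 0.42 [ 170. -332.   79.]
```

Cup and jar are where they were at the start (within 2 mm). Handing in.

```bash
python3 -c "
from plant import bot
print(bot.close_job())"
```

```text
the job is handed in; nothing more can be done
None
```

I set the doser up and handed the job in at about 20 s of the 67 s allowed; no verdict was reported.

- **Counter:** I pressed the button five times, taking the drum from six to five. My last wrist view showed five pips uppermost and the button up. The end-of-press readings were about 3–5 N. I took no force reading at the 8–10 N hump itself.
- **Collar:** I turned it 1.9 rad anticlockwise in one grip and let go. In the oblique wrist view its top sits about 15.7–16.2 mm below the rod tip (16 mm is right), with about 2 mm of pale groove showing above it. That puts it level with the groove's middle to about 0.5 mm by my estimate, and I made no second measurement.
- **Other things on the bench:** The cup, jar, lid, brush, wrench and gasket were all found within about 4 mm of their starting places. While the arm hid them, two readings disagreed: the jar was reported at the wrench's position, and the partly hidden cup about 21 mm off. Both read within 2 mm once the arm was clear.
- **Robot:** It ended clear of everything, with about 0.5 N on the tool.

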